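# Wedge the tool rest tight in the honing stand

## Robot

A 6-joint arm with a two-finger parallel gripper is mounted at the origin on a cart in front of the work surface, level with it; the furniture and walls round the work are solid. World frame = base frame: x ahead of the robot, y to its left, z up, the work surface at z = 0. Lengths are in mm, angles in rad, forces in N, time in s.
With the tool pointing down it reaches from about 350 to 775 mm from the base axis. Payload 7.3 kg.
Tool frame: the origin (TCP) lies at the very end of the fingers, on their centre line; the grasp point (between the pads) lies 19 mm behind it; z points along the fingers, y is the line along which they close (so a half turn about z gives the same grasp; the last joint's range is limited). The gripper opens to 92 mm and grips with 3 to 60 N. Pads are 19 mm wide; open, the fingers measure 130 mm over their backs; the gripper's body (75 mm by 190 mm) begins 47 mm behind the grasp point.
Start: joints at [-1.446, 0.342, 1.524, -0, 1.275, -0.146], TCP at [140.461, -505.881, 226.741] pointing down, gripper open.
Joint ranges: [-2.53, 2.53], [-0.77, 2.02], [0.04, 2.7], [-1, 4.14], [0.28, 2.66], [-3.11, 3.11]. Speed limits (rad/s): [2.57, 2.57, 3.14, 3.14, 3.14, 3.14].

## Interface

Orientations are given as [roll, pitch, yaw] about the fixed x, y, z axes, in that order (R = Rz(yaw) Ry(pitch) Rx(roll)).
In Python, from plant import get_obs, vision, workorder gives the robot as it stands.
- The arm moves only by the shell command python3 -m pendant 'ROWS' [OPENING]. ROWS is a JSON object of lists of equal length, an entry for each row: "dp": the shift along the tool's x, y, z in m, a list of three; "rotation": the turn, a rotation vector about the tool's x, y, z in rad, a list of three. A call has 1 to 8 rows; each row is the pose to reach, as a shift and turn from the pose commanded when the call began, along the tool's axes at that moment; what a row does not reach only later rows make up. A row lasts 1/8 s, in which the tool goes at most 62.5 mm and 10.7 degrees, less where a joint would pass 70% of its speed; a pose out of reach is approached as far as the arm can. A call with a gripper value outside its range is refused whole. OPENING is the finger opening in m, from 0 to 0.0918, set as the call begins (- or left out, the last holds). The fingers move at their own pace and stop on an object; the grip force is fixed at half the most. Time passes only in rows, so rows that repeat a pose let the fingers close. It gives the time, the measured TCP pose, the force, the opening and the grip force at its end, in the units of the state.
- get_obs(): the state, without advancing time (a new reading comes with each control period).
- vision.capture(name): name is "scene" or "side" or "wrist"; returns a dict with "pixels" (420x560x3 uint8, red, green, blue), "vfov" (degrees; the focal length in pixels is half the picture's height over the tangent of half this angle, whatever the lens; pixels are square), "cx", "cy" (the principal point, pixels), "pose" (4x4, takes a point from camera to world coordinates); the wrist camera has in their place "T_tool_cam" (4x4, takes a point from camera to tool coordinates, whose origin is the TCP and whose axes are the flange's). Camera axes: x right, y up, looking along -z (the intrinsics and any distortion apply to the point x, -y, -z); pixel columns grow to the right and rows downward; lengths in mm; the calibration is good to about 2 mm. A picture is of the moment at which its call begins: read the wrist's pose just before it. There is no depth.
- workorder.close_job(): hands the job in; it is judged then, once.
The state is a dict: "time": time; "joint_positions": joint angles; "dq": joint speeds; "tau": joint torques, N m; "tool_pos": TCP position; "tcp_rot": TCP orientation; "contact_force": force on the tool from outside, world axes, zero at the start; "moment": the same for the moment, N m; "grip_width": finger opening in mm; "finger_force": force on a finger pad.
Only numpy, scipy, OpenCV 4.12 (cv2) and the standard library are available. Lean on these libraries where they do the work, as an engineer would, in place of code of your own. Each camera call takes 0.05 s, during which the arm holds its last target. There are 200 camera calls.

## Task

Pick up the steel tool rest, set its foot flat on the landing of the honing stand, narrow end towards the stone, and slide it in between the two rails until the tapered dovetail wedges tight, then leave it there. Push it home with about 12 N, never more than 20 N, and keep sideways force off the rails; how far it goes in depends on how the rails are set, so go by feel. Leave the chisels and the tape measure where they are.

Things in the scene. Friction and masses are not known exactly. Their poses are not given: they have to be found in the camera images.
- bed: Honing stand fixed on the bench: grey plate 310 x 130 x 12 mm; its top is the way's floor. Origin on the bench; x runs along the way from the open landing to the whetstone, y left, z up. Plate x = -125 to +185 mm, y = +-65 mm; landing x = -125 to -10 mm; two steel rails x = -10 to +110 mm, outer sides at y = +-52 mm, top 30 mm above the bench; stone from +115 mm (top 38 mm above the bench).
- mouth (a point): Middle of the open end of the way, on its floor; axes as the bed's. The rails' flanks overhang by 15 degrees; at the floor the way is 52.5 mm wide here and narrows 1 mm in 8 mm. The right (-y) rail is fixed but screwed up to 2.5 mm in or out, differently each time, so the foot binds with its nose 46 to 86 mm past the mouth, up to 1.3 mm off the middle, its tail 4 to 44 mm before the mouth.
- tool_rest: Loose steel tool rest, 0.36 to 0.56 kg, upright on the bench: tapered dovetail foot 90 mm long, 20 mm high (underside 55.6 mm wide at the tail, 44.4 mm at the nose), web, cross bar on top. Origin: centre of the foot's underside; x from wide tail to narrow nose, z up. Slides with up to 3 N when free; once it binds the push rises some 5 N per 0.1 mm, and it stays when let go.
- rest_bar (a point): Centre of the rest's cross bar, 56 mm above the foot's underside. The bar is 18 mm thick along the rest's x, 64 mm long along its y and 22 mm high: take it from above across the 18 mm. The web below it is 12 mm thick, 36 mm wide.
- rest_tail (a point): Middle of the foot's flat wide end face (x = -45 mm, 8 mm above its underside), which can be pushed by the closed fingertips.
- rest_nose (a point): Middle of the lower edge of the foot's narrow end (x = +45 mm). A small rib stands on the foot on the nose side of the web, x = 2 to 30 mm, up to 33 mm high.
- chisel1: Bystander: chisel with a yellow handle lying on the bench right of the stand, 276 x 28 x 28 mm, origin under its middle.
- chisel2: Bystander: chisel with a wooden handle beside it, 276 x 28 x 28 mm, origin under its middle.
- tape_measure: Bystander: pocket tape measure on the bench at the right, 37 x 81 x 62 mm, origin under its middle.

How it is judged (in metres and radians):
On the way, in this order (a step that is already met when the one before it is completed fails the run):
1. the tool rest is lifted off the bench (height (world z) of tool_rest above 0.022 m), for 0.1 s.
2. its foot lies flat on the stand with the nose between the rails (x of rest_nose in the frame of mouth above 0.005 m and angle between the x axis of tool_rest and the x axis of bed, either way round below 0.15 rad and y of rest_nose in the frame of mouth between -0.006 and 0.006 m and z of rest_nose in the frame of mouth between -0.004 and 0.004 m), for 0.1 s.
3. it is wedged: both rails press on the foot with more than 5 N (x of rest_nose in the frame of mouth above 0.04 m and contact force between tool_rest and rail_left_flank above 5 N and contact force between tool_rest and rail_right_flank above 5 N), for 0.2 s.
At the end, for the whole second after the job is handed in: The tool rest stands upright and still in the way, flat on its floor (nose within 4 mm of floor height, 6 mm of the middle), straight within 0.04 rad, nose 40 to 92 mm past the mouth, and wedged: each rail still presses on the foot with more than 5 N after release (a push of 9 to 20 N leaves that) (all of step 3 and x of rest_nose in the frame of mouth below 0.092 m and angle between the x axis of tool_rest and the x axis of bed, either way round below 0.04 rad and z of rest_bar in the frame of mouth above 0.05 m and linear speed of tool_rest below 0.005 m/s and y of rest_nose in the frame of mouth between -0.006 and 0.006 m and z of rest_nose in the frame of mouth between -0.004 and 0.004 m); the robot touches nothing.
It fails at once if the robot pushes on the foot with more than 28 N (contact force between the fingers and tool_rest_c0 above 28 N or contact force between the fingers and foot_flank0 above 28 N or contact force between the fingers and foot_flank1 above 28 N).
It fails at once if a rail is loaded with more than 35 N (pushed too hard or sideways) (contact force between tool_rest and rail_left_flank above 35 N or contact force between tool_rest and rail_right_flank above 35 N).
It fails at once if a bystander is moved more than 20 mm (distance of any of chisel1, chisel2, tape_measure from where it was at the start of the episode above 0.02 m).
It also fails if it takes over 61 s, if anything falls off the work surface, if the arm or the gripper's body presses on something with over 40 N, if the wrist force passes 120 N, or if a joint passes its speed limit or range.

## Working session

There is one attempt and no reset: what is moved stays moved. The work goes in short steps, Python scripts to look and compute and a shell command to move; the robot and the scene stay as the last step left them, time stands still between calls to the robot, and variables do not carry over. Pictures are saved under pics/ and viewed, at most 10 in all, crops included, and the job is handed in when it is done.

```bash
ls; mkdir -p pics; python3 - <<'E'
from plant import get_obs, vision
import cv2,pickle
print(get_obs())
D={}
for n in("scene","side","wrist"):
    c=vision.capture(n);D[n]=c
    cv2.imwrite(f"pics/{n}0.png",c["pixels"][:,:,::-1]);print(n,{k:(v.tolist() if hasattr(v,'tolist') else v) for k,v in c.items() if k!="pixels"})
pickle.dump(D,open("d0.pkl","wb"))
E
```

```text
pics
{'time': 0.0, 'joint_positions': array([-1.44606654e+00,  3.42769180e-01,  1.52501835e+00, -2.08663406e-05,
        1.27538680e+00, -1.46012815e-01]), 'dq': array([ 0.00041986,  0.00044168, -0.00027925, -0.00013337,  0.00115209,
        0.00023085]), 'tau': array([ 3.24854584e-03, -4.31232798e+01, -2.44221890e+01,  7.20433728e-02,
        5.57705818e-02, -1.08338377e-04]), 'tool_pos': array([ 140.36752997, -505.46673936,  226.02038514]), 'tcp_rot': array([-3.14002491e+00, -2.10383926e-04,  2.70748525e-01]), 'contact_force': array([-0.22823459, -0.11512442,  0.1354647 ]), 'moment': array([ 0.03095527, -0.00612337,  0.03883285]), 'finger_force': 0.0, 'grip_width': 91.9517940172714}
scene {'vfov': 43.177052143146376, 'cx': 287.5433729157507, 'cy': 210.30023223383182, 'pose': [[0.561236033154765, 0.4011735557176368, -0.723929480876122, -394.49892630689806], [-0.8275845525290039, 0.2834898196622287, -0.4844969871560043, -798.5716005404054], [0.010859258909886175, 0.8710300226402904, 0.49110973942203895, 701.1288283621213], [0.0, 0.0, 0.0, 1.0]]}
side {'vfov': 46.181895501879715, 'cx': 273.83415381200876, 'cy': 211.84645259337583, 'pose': [[-0.911560785786621, 0.23182700794307606, -0.33957793244591006, 123.93387139182153], [-0.4105980768988352, -0.4698873360951829, 0.7814186525956179, 846.9732476101674], [0.021590578108433522, 0.8517406470079573, 0.523518592956745, 722.3793214296337], [0.0, 0.0, 0.0, 1.0]]}
wrist {'vfov': 64.86166283398902, 'cx': 281.134854792327, 'cy': 201.9137658779471, 'T_tool_cam': [[-5.2706483086144126e-05, 0.9560505163238953, 0.2932019908848476, 79.93106307864207], [0.999999234569163, 0.00041283359597521675, -0.001166374514759908, -0.373976954710753], [-0.0012361565893073071, 0.293201704983504, -0.9560498062923561, -158.31272444551544], [0.0, 0.0, 0.0, 1.0]]}
```

View pics/scene0.png

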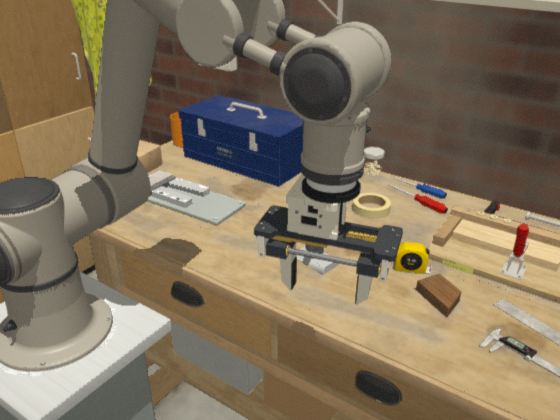

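View pics/side0.png

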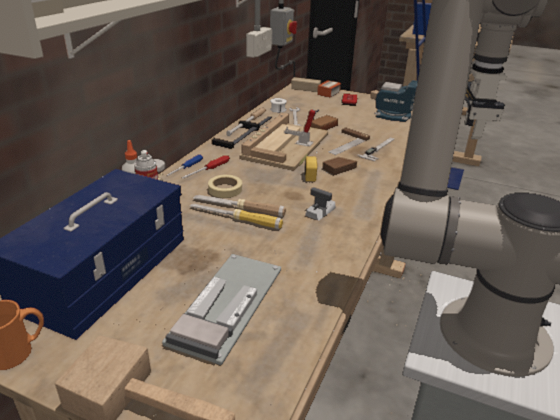

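The scene view shows the stand at about (200,195), with the rest hidden behind the gripper at about (320,258). The side view shows the stand's plate at (225,305), its stone at the lower-left end (200,335), the rest at (320,205) and the chisels at (240,212).

```bash
cat > h.py <<'E'
import numpy as np,cv2,pickle
from scipy.spatial.transform import Rotation as R
def campose(c,obs=None):
    if "pose" in c: return np.array(c["pose"])
    T=np.eye(4);T[:3,:3]=R.from_euler("xyz",obs["tcp_rot"]).as_matrix();T[:3,3]=obs["tool_pos"]
    return T@np.array(c["T_tool_cam"])
def f(c): return 210/np.tan(np.radians(c["vfov"])/2)
def ray(c,uv,z=0,obs=None):
    P=campose(c,obs);u,v=uv;d=P[:3,:3]@np.array([(u-c["cx"])/f(c),-(v-c["cy"])/f(c),-1.])
    return P[:3,3]+d*(z-P[2,3])/d[2]
def proj(c,X,obs=None):
    P=campose(c,obs);x=P[:3,:3].T@(np.asarray(X,float)-P[:3,3]);return np.array([c["cx"]+f(c)*x[0]/-x[2],c["cy"]-f(c)*x[1]/-x[2]])
E
python3 - <<'E'
from h import *
D=pickle.load(open("d0.pkl","rb"))
s=D["side"]["pixels"][:,:,::-1]
a=cv2.resize(s[245:365,155:295],None,fx=4,fy=4,interpolation=cv2.INTER_CUBIC)
b=cv2.resize(s[180:225,180:350],None,fx=4,fy=4,interpolation=cv2.INTER_CUBIC)
im=np.zeros((490+0,790,3),np.uint8);
cv2.imwrite("pics/c1.png",a)
w=D["wrist"]["pixels"][:,:,::-1]
cv2.imwrite("pics/c2.png",np.vstack([b[:, :560] if 0 else cv2.resize(b,(560,148)),w]))
for uv in [(320,212),(205,310)]: print(ray(D["side"],uv))
E
```

```text
[ 475.69101833 -287.98269014    0.        ]
[560.48544808 192.92941584   0.        ]
```

View pics/c1.png

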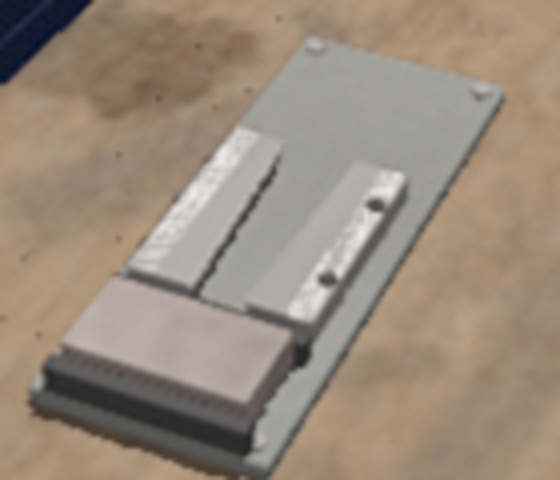

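View pics/c2.png

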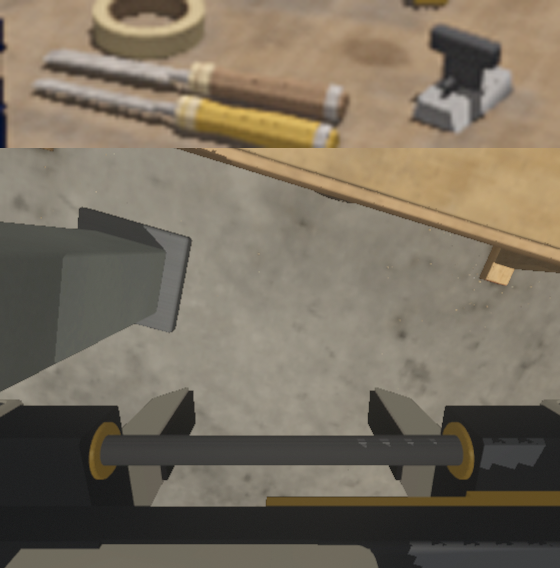

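```bash
python3 -m pendant '{"dp":[[0.05,-0.016,0],[0.1,-0.032,0],[0.15,-0.048,0],[0.2,-0.064,0],[0.25,-0.08,0],[0.3,-0.096,0],[0.35,-0.113,0],[0.35,-0.113,0]],"rotation":[[0,0,0],[0,0,0],[0,0,0],[0,0,0],[0,0,0],[0,0,0],[0,0,0],[0,0,0]]}'
python3 - <<'E'
from h import *
from plant import get_obs, vision
D=pickle.load(open("d0.pkl","rb"))
o=get_obs();c=vision.capture("wrist");s=vision.capture("side");sc=vision.capture("scene")
pickle.dump((o,c,s,sc),open("d1.pkl","wb"))
cv2.imwrite("pics/w1.png",c["pixels"][:,:,::-1])
print(o["tool_pos"],o["tcp_rot"],o["joint_positions"])
for uv,z in [((310,40),12),((502,92),12),((268,462),12),((38,385),12),((245,128),30),((405,172),30)]:
    print(uv,ray(D["side"],(155+uv[0]/4,245+uv[1]/4),z).round(1))
E
```

```text
time: 1.15
tool_pos: [449.7, -301.0, 226.2]
tcp_rot: [-3.141, -0.0, 0.276]
contact_force: [-0.5, -0.4, 0.6]
grip_width: 91.9
finger_force: 0.0
[ 449.68324978 -301.00393007  226.22148103] [-3.14081417e+00 -2.46278433e-04  2.75668390e-01] [-7.31901563e-01  3.72243275e-01  1.48007706e+00  6.49349089e-04
  1.28979911e+00  5.63046040e-01]
(310, 40) [592.5  11.3  12. ]
(502, 92) [468.4   7.1  12. ]
(268, 462) [455.6 305.8  12. ]
(38, 385) [578.3 311.6  12. ]
(245, 128) [574.3 119.3  30. ]
(405, 172) [478.9 114.3  30. ]
```

View pics/w1.png

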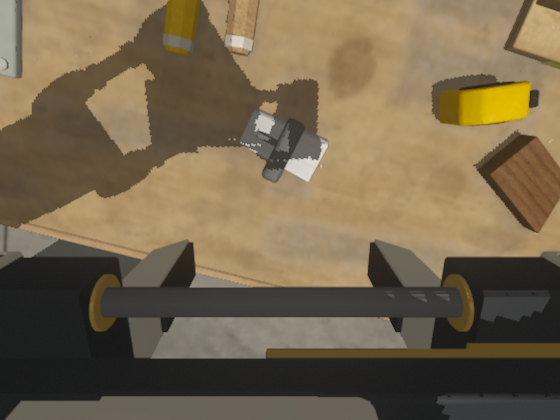

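The wrist view shows the rest at (285,145). Its bar runs from (302,122) to (272,180) and the rib appears to be on the left, towards (250,125). I'll enlarge it to check.

```bash
python3 - <<'E'
from h import *
o,c,s,sc=pickle.load(open("d1.pkl","rb"))
cv2.imwrite("pics/c3.png",cv2.resize(c["pixels"][100:195,225:340,::-1],None,fx=6,fy=6,interpolation=cv2.INTER_CUBIC))
E
```

```text
(no output)
```

View pics/c3.png

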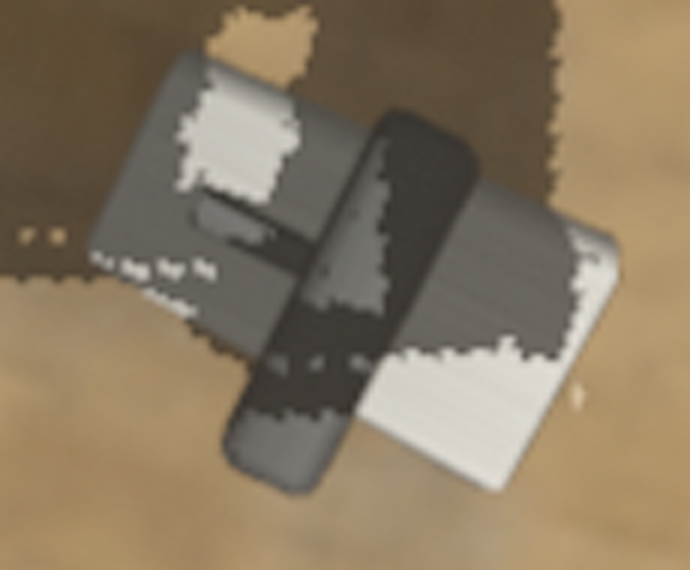

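```bash
python3 - <<'E'
from h import *
o,c,s,sc=pickle.load(open("d1.pkl","rb"))
g=lambda x,y,z:ray(c,(225+x/6,100+y/6),z,o)
n1,n2,t1,t2=g(190,52,0),g(90,250,0),g(618,240,0),g(497,492,0)
print(n1,n2,t1,t2)
n=(n1+n2)/2;t=(t1+t2)/2
print("centre foot",(n+t)/2,np.hypot(*(n-t)[:2]),"yaw",np.arctan2(*(n-t)[[1,0]]))
b1=g(430,128,67);b2=g(262,470,67);print("bar",b1,b2,(b1+b2)/2,np.hypot(*(b1-b2)[:2]),np.arctan2(*(b1-b2)[[1,0]])+np.pi/2)
# side view check of rest
p=proj(s,(n+t)/2);print(p)
E
```

```text
[ 510.8102143  -255.15703354    0.        ] [ 470.13756641 -245.8741905     0.        ] [ 499.54038797 -342.87791308    0.        ] [ 445.77890836 -335.18181761    0.        ]
centre foot [ 481.56676926 -294.77273868    0.        ] 90.28909273460589 yaw 1.3721910039621068
bar [ 512.68157747 -298.16847424   67.        ] [ 452.90293059 -287.24027115   67.        ] [ 482.79225403 -292.70437269   67.        ] 60.76933639531745 1.3899818035888074
[318.84897493 210.38800812]
```

```bash
python3 -m pendant '{"dp":[[0.015,0.001,0.01],[0.033,0.002,0.03],[0.033,0.002,0.06],[0.033,0.002,0.1],[0.033,0.002,0.13],[0.033,0.002,0.16],[0.033,0.002,0.186],[0.033,0.002,0.186]],"rotation":[[0,0,0.16],[0,0,0.32],[0,0,0.466],[0,0,0.466],[0,0,0.466],[0,0,0.466],[0,0,0.466],[0,0,0.466]]}'
python3 - <<'E'
from h import *
from plant import get_obs, vision
o=get_obs();print(o)
s=vision.capture("side");sc=vision.capture("scene")
pickle.dump((o,s,sc),open("d2.pkl","wb"))
def up(i,x,y):
    return cv2.resize(i["pixels"][y:y+75,x:x+100,::-1],None,fx=4,fy=4,interpolation=cv2.INTER_CUBIC)
a=proj(s,[482,-294,40]).astype(int);b=proj(sc,[482,-294,40]).astype(int)
cv2.imwrite("pics/c4.png",np.hstack([up(s,a[0]-50,a[1]-37),up(sc,b[0]-50,b[1]-37)]))
E
```

```text
time: 2.3
tool_pos: [477.7, -296.7, 39.1]
tcp_rot: [-3.14, 0.004, -0.197]
contact_force: [0.1, -0.1, 0.5]
grip_width: 92.2
finger_force: 0.0
{'time': 2.3, 'joint_positions': array([-6.92001498e-01,  6.21996811e-01,  1.63729052e+00, -3.33143439e-04,
        8.86693574e-01,  1.07635393e+00]), 'dq': array([ 0.00818571, -0.04310568, -0.04167177,  0.0014254 ,  0.02352099,
        0.00339998]), 'tau': array([ 3.53318034e-02, -4.95153201e+01, -1.79183936e+01,  5.56672050e-02,
       -3.62627227e-01, -2.62191606e-03]), 'tool_pos': array([ 477.67105431, -296.73120265,   39.12420354]), 'tcp_rot': array([-3.13973667,  0.00398478, -0.1973443 ]), 'contact_force': array([ 0.10533749, -0.06855409,  0.47142864]), 'moment': array([ 0.04085927,  0.03754824, -0.00807588]), 'finger_force': 0.0, 'grip_width': 92.15953506292905}
```

View pics/c4.png

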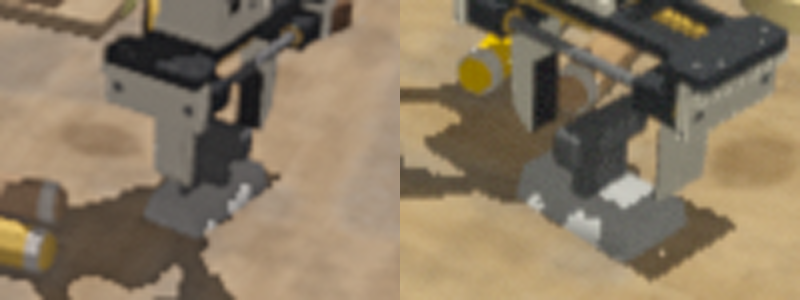

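```bash
python3 -m pendant '{"dp":[[0,0,0],[0,0,0],[0,0,0],[0,0,0],[0,0,0],[0,0,0]],"rotation":[[0,0,0],[0,0,0],[0,0,0],[0,0,0],[0,0,0],[0,0,0]]}' 0.0; python3 -m pendant '{"dp":[[0,0,-0.015],[0,0,-0.03],[0,0,-0.05],[0,0,-0.07],[0,0,-0.09],[0,0,-0.09]],"rotation":[[0,0,0],[0,0,0],[0,0,0],[0,0,0],[0,0,0],[0,0,0]]}'
python3 - <<'E'
from h import *
from plant import get_obs, vision
o=get_obs();print(o)
c=vision.capture("wrist")
pickle.dump((o,c),open("d3.pkl","wb"))
E
```

```text
time: 3.15
tool_pos: [479.8, -296.4, 40.7]
tcp_rot: [3.142, 0.0, -0.195]
contact_force: [-0.7, -1.4, -0.1]
grip_width: 36.6
finger_force: 0.0
time: 3.9
tool_pos: [480.9, -297.4, 133.3]
tcp_rot: [3.139, -0.005, -0.195]
contact_force: [0.8, -1.4, 0.3]
grip_width: 0.7
finger_force: 0.0
{'time': 3.9, 'joint_positions': array([-6.89323172e-01,  5.00121730e-01,  1.54803249e+00, -1.42213949e-04,
        1.08821769e+00,  1.07667413e+00]), 'dq': array([-0.00042595,  0.03182811,  0.0407663 ,  0.00110614, -0.02109176,
        0.00039366]), 'tau': array([ 4.89456102e-02, -4.97729301e+01, -2.27010155e+01,  6.53618295e-02,
        1.95906674e-01, -6.18287759e-04]), 'tool_pos': array([ 480.86044697, -297.37136646,  133.32307263]), 'tcp_rot': array([ 3.13900545, -0.00453635, -0.19512944]), 'contact_force': array([ 0.78583978, -1.43638947,  0.32779928]), 'moment': array([0.01209312, 0.01509693, 0.0273671 ]), 'finger_force': 0.0, 'grip_width': 0.7000358487204152}
```

The fingers were still closing (36.6 mm) when I lifted, so the grasp missed. I'll reopen, check where the rest stands, and go down again.

```bash
python3 -m pendant '{"dp":[[0,0,-0.03],[0,0,-0.06],[0,0,-0.09],[0,0,-0.09],[0,0,-0.09],[0,0,-0.09],[0,0,-0.09],[0,0,-0.09]],"rotation":[[0,0,0],[0,0,0],[0,0,0],[0,0,0],[0,0,0],[0,0,0],[0,0,0],[0,0,0]]}' 0.0918
python3 - <<'E'
from h import *
from plant import get_obs, vision
o=get_obs();print(o["tool_pos"],o["tcp_rot"],o["grip_width"])
c=vision.capture("wrist")
pickle.dump((o,c),open("d3.pkl","wb"))
p=proj(c,[482,-294,40],o).astype(int);print(p)
x,y=max(p[0]-65,0),max(p[1]-50,0);print(x,y)
cv2.imwrite("pics/c5.png",cv2.resize(c["pixels"][y:y+100,x:x+130,::-1],None,fx=6,fy=6,interpolation=cv2.INTER_CUBIC))
E
```

```text
time: 4.95
tool_pos: [479.7, -296.4, 220.3]
tcp_rot: [-3.141, 0.001, -0.195]
contact_force: [0.6, -0.5, -0.3]
grip_width: 75.9
finger_force: 0.0
[ 479.71167225 -296.38950047  220.25642047] [-3.14132215e+00  6.79179569e-04 -1.95209315e-01] 75.86277118740661
[278 178]
213 128
```

View pics/c5.png

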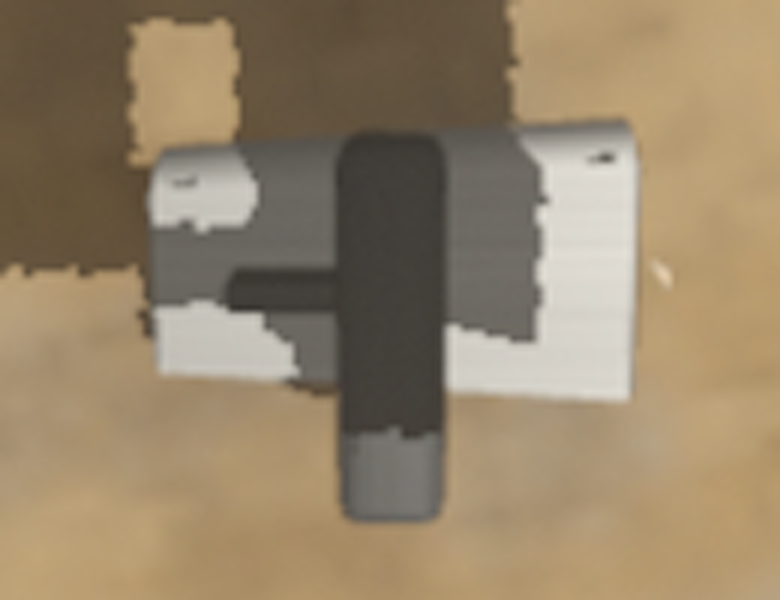

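The rest hasn't moved and lies square to the tool, with its bar centre at crop (390,325). I'll go down with a 3 mm centring shift and close fully this time.

```bash
python3 -m pendant '{"dp":[[0.002,-0.003,0.02],[0.002,-0.003,0.05],[0.002,-0.003,0.085],[0.002,-0.003,0.12],[0.002,-0.003,0.15],[0.002,-0.003,0.17],[0.002,-0.003,0.18],[0.002,-0.003,0.18]],"rotation":[[0,0,0],[0,0,0],[0,0,0],[0,0,0],[0,0,0],[0,0,0],[0,0,0],[0,0,0]]}' && python3 -m pendant '{"dp":[[0,0,0],[0,0,0],[0,0,0],[0,0,0],[0,0,0],[0,0,0],[0,0,0],[0,0,0]],"rotation":[[0,0,0],[0,0,0],[0,0,0],[0,0,0],[0,0,0],[0,0,0],[0,0,0],[0,0,0]]}' 0.0;  python3 -m pendant '{"dp":[[0,0,0],[0,0,0],[0,0,0],[0,0,0],[0,0,0]],"rotation":[[0,0,0],[0,0,0],[0,0,0],[0,0,0],[0,0,0]]}'
```

```text
time: 6.0
tool_pos: [482.2, -293.8, 40.4]
tcp_rot: [-3.141, 0.001, -0.195]
contact_force: [0.2, 1.3, 0.4]
grip_width: 91.8
finger_force: 0.0
time: 7.0
tool_pos: [482.3, -293.8, 40.7]
tcp_rot: [-3.141, 0.0, -0.195]
contact_force: [1.2, 0.3, -1.3]
grip_width: 17.6
finger_force: 30.0
time: 7.62
tool_pos: [482.4, -293.8, 40.7]
tcp_rot: [-3.141, 0.0, -0.195]
contact_force: [0.5, 2.1, 0.1]
grip_width: 17.6
finger_force: 30.0
```

```bash
python3 -m pendant '{"dp":[[0,0,-0.01],[0,0,-0.03],[0,0,-0.06],[0,0,-0.1],[0,0,-0.14],[0,0,-0.175],[0,0,-0.19],[0,0,-0.19]],"rotation":[[0,0,0],[0,0,0],[0,0,0],[0,0,0],[0,0,0],[0,0,0],[0,0,0],[0,0,0]]}' && python3 -m pendant '{"dp":[[-0.015,-0.04,0],[-0.032,-0.09,0],[-0.05,-0.14,0],[-0.068,-0.19,0],[-0.086,-0.24,0],[-0.104,-0.29,0],[-0.12,-0.337,0],[-0.12,-0.337,0]],"rotation":[[0,0,-0.05],[0,0,-0.1],[0,0,-0.15],[0,0,-0.2],[0,0,-0.23],[0,0,-0.23],[0,0,-0.23],[0,0,-0.23]]}' && python3 -m pendant '{"dp":[[0,0,0],[0,0,0]],"rotation":[[0,0,0],[0,0,0]]}'
python3 - <<'E'
from h import *
from plant import get_obs, vision
o=get_obs();print(o["tool_pos"],o["tcp_rot"],o["grip_width"],o["contact_force"],o["moment"])
c=vision.capture("wrist")
pickle.dump((o,c),open("d4.pkl","wb"))
cv2.imwrite("pics/w4.png",cv2.resize(c["pixels"][:,:,::-1],None,fx=1.4,fy=1.4,interpolation=cv2.INTER_CUBIC))
E
```

```text
time: 8.62
tool_pos: [482.4, -294.1, 231.1]
tcp_rot: [3.141, -0.001, -0.195]
contact_force: [0.6, 0.2, -3.7]
grip_width: 17.9
finger_force: 30.0
time: 9.62
tool_pos: [428.3, 62.7, 229.1]
tcp_rot: [-3.141, 0.004, 0.04]
contact_force: [0.2, 0.0, -3.2]
grip_width: 17.5
finger_force: 30.0
time: 9.88
tool_pos: [430.0, 58.9, 230.1]
tcp_rot: [3.141, 0.001, 0.033]
contact_force: [-0.6, -0.1, -4.3]
grip_width: 18.2
finger_force: 30.0
[429.98457932  58.89536237 230.08004098] [3.14127945e+00 1.20602171e-03 3.31116273e-02] 18.198982258594096 [-0.56093571 -0.0728779  -4.33454999] [-0.01153533  0.00864833  0.00107123]
```

View pics/w4.png

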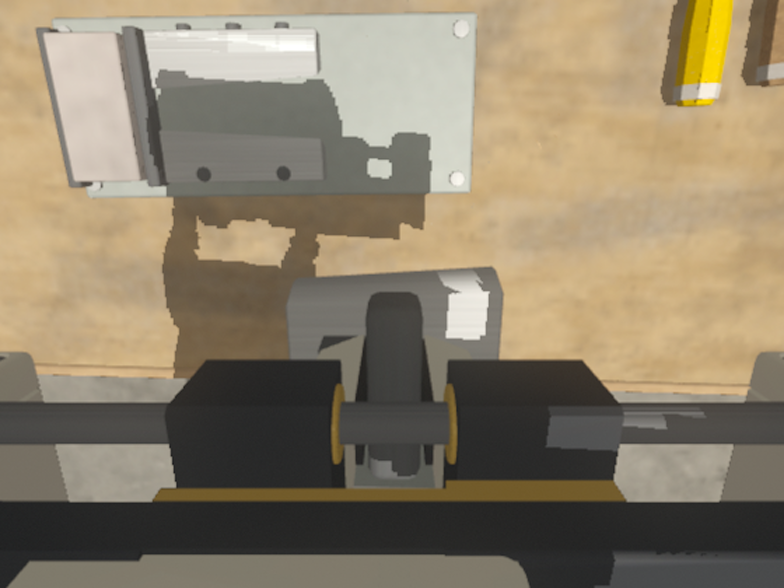

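The view shows the plate's landing end at right, with corners (475,13) and (469,192), and the stone at left. The mouth is at u≈320 and the rest is held level, nose to the left. I'll fit the plate edges for the bed pose.

```bash
python3 - <<'E'
from h import *
o,c=pickle.load(open("d4.pkl","rb"))
hsv=cv2.cvtColor(c["pixels"],cv2.COLOR_RGB2HSV);S=cv2.GaussianBlur(hsv[...,1].astype(float),(3,3),0)
def cross(l,thr=60):
    k=np.where((l[:-1]-thr)*(l[1:]-thr)<0)[0]
    return [i+(thr-l[i])/(l[i+1]-l[i]) for i in k]
top=[(u,cross(S[0:22,u])[0]) for u in range(120,330,6) if cross(S[0:22,u])]
bot=[(u,125+cross(S[125:150,u])[-1]) for u in range(80,330,6) if cross(S[125:150,u])]
rt=[(320+cross(S[v,320:360])[-1],v) for v in range(20,130,4) if cross(S[v,320:360])]
def fit(uv):
    P=np.array([ray(c,p,12,o)[:2] for p in uv]);
    vx,vy,x,y=cv2.fitLine(P.astype(np.float32),cv2.DIST_HUBER,0,.01,.01).ravel()
    r=(P-[x,y])@[-vy,vx]
    return np.array([x,y]),np.array([vx,vy]),len(P),r.std()
T,B,Rr=fit(top),fit(bot),fit(rt)
for q in(T,B,Rr):print(q,np.arctan2(q[1][1],q[1][0]))
dT=T[1]*np.sign(T[1][1]);dB=B[1]*np.sign(B[1][1])
nB=abs((T[0]-B[0])@[dT[1],-dT[0]]);print("width",nB)
d=(dT+dB);d/=np.linalg.norm(d);yaw=np.arctan2(d[1],d[0])
mid=[]
for L in(T,B):
    A=np.array([L[1],-Rr[1]]).T;t=np.linalg.solve(A,Rr[0]-L[0]);mid.append(L[0]+t[0]*L[1])
print("corners",mid);E=(mid[0]+mid[1])/2;mouth=E+d*115
print("yaw",yaw,"end",E,"mouth",mouth)
# rest in c5
o3,c3=pickle.load(open("d3.pkl","rb"))
g=lambda x,y,z:ray(c3,(213+x/6,128+y/6),z,o3)
n=(g(152,155,0)+g(155,375,0))/2;t=(g(636,122,0)+g(632,402,0))/2;b=(g(390,133,67)+g(390,522,67))/2
print(n,t,(n+t)/2,np.arctan2(*(n-t)[[1,0]]),b)
for u,v in[(320,30),(316,82),(323,137),(323,180)]: 
    p=ray(c,(u/1.4,v/1.4),30,o)[:2]-mouth;print(p@d,p@[-d[1],d[0]])
E
```

```text
(array([595.8912 , 123.52372], dtype=float32), array([ 0.04905324, -0.99879616], dtype=float32), 35, np.float64(0.29736610460197294)) -1.5217234
(array([464.9269 , 146.80943], dtype=float32), array([ 0.04606924, -0.99893826], dtype=float32), 41, np.float64(0.1422998766868913)) -1.5247108
(array([537.78485  ,   1.2306739], dtype=float32), array([0.999182  , 0.04044029], dtype=float32), 28, np.float64(0.09254855567303741)) 0.040451318
width 129.66437
corners [array([601.7701   ,   3.8203735], dtype=float32), array([471.76398  ,  -1.4414215], dtype=float32)]
yaw 1.6183755 end [536.767      1.189476] mouth [531.2975  116.05933]
[ 488.98295822 -247.43665382    0.        ] [ 471.22291304 -339.08950456    0.        ] [ 480.10293563 -293.26307919    0.        ] 1.3793932986338098 [ 483.16414472 -293.72504472   67.        ]
-3.485462458156604 -49.94157454273734
1.4119839159235847 -16.721257471311144
-1.3629466648977622 20.813956443301507
0.4835102346475304 51.88988589371706
```

```bash
python3 -m pendant '{"dp":[[0.04,0.001,0],[0.08,0.001,0.02],[0.104,0.001,0.06],[0.104,0.001,0.1],[0.104,0.001,0.14],[0.104,0.001,0.16],[0.104,0.001,0.165],[0.104,0.001,0.165]],"rotation":[[0,0,-0.014],[0,0,-0.014],[0,0,-0.014],[0,0,-0.014],[0,0,-0.014],[0,0,-0.014],[0,0,-0.014],[0,0,-0.014]]}' 
python3 -m pendant '{"dp":[[0,0,0],[0,0,0]],"rotation":[[0,0,0],[0,0,0]]}' 
python3 - <<'E'
from h import *
from plant import get_obs, vision
o=get_obs();print(o["tool_pos"],o["tcp_rot"],o["grip_width"],o["contact_force"],o["moment"])
D=[o]+[vision.capture(n) for n in("wrist","side","scene")]
pickle.dump(D,open("d5.pkl","wb"))
w,s,sc=D[1:]
P=[533.9,80,30]
def up(i,hw=(66,50),k=6):
    x,y=np.maximum(proj(i,P,o).astype(int)-hw,0);print(x,y)
    return cv2.resize(i["pixels"][y:y+2*hw[1],x:x+2*hw[0],::-1],(400,300),interpolation=cv2.INTER_CUBIC)
a=cv2.resize(w["pixels"][:,:,::-1],(400,300))
cv2.imwrite("pics/c6.png",np.vstack([np.hstack([up(s),up(sc)]),np.hstack([a,up(w)])]))
E
```

```text
time: 10.92
tool_pos: [534.4, 61.9, 66.0]
tcp_rot: [3.141, -0.0, 0.048]
contact_force: [-0.0, 0.2, -2.9]
grip_width: 17.6
finger_force: 30.0
time: 11.18
tool_pos: [534.5, 62.5, 66.7]
tcp_rot: [3.141, -0.002, 0.049]
contact_force: [-0.6, 0.2, -3.7]
grip_width: 17.9
finger_force: 30.0
[534.54553623  62.48971059  66.65967613] [ 3.14133051e+00 -1.86454527e-03  4.87743477e-02] 17.850127951767192 [-0.59788192  0.15769593 -3.65987886] [-0.03611278 -0.0237345   0.02257741]
174 221
142 146
187 182
```

View pics/c6.png

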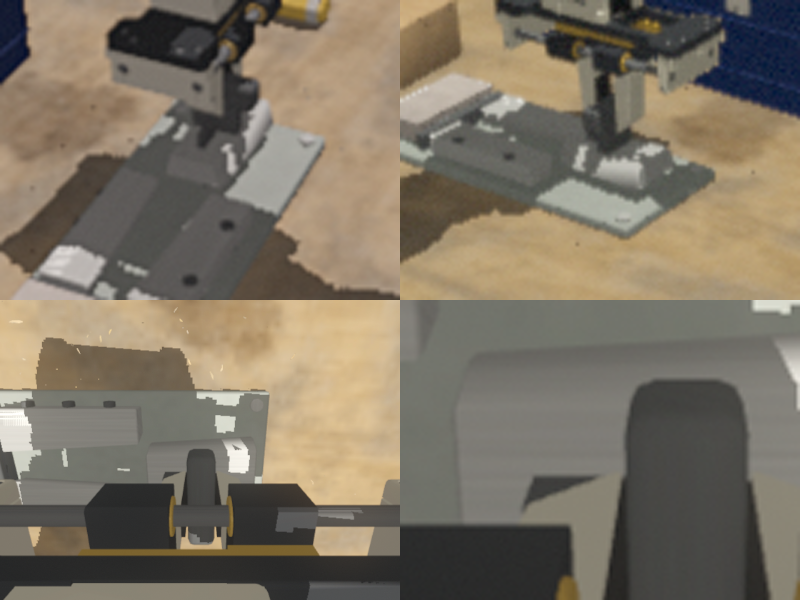

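The rest hangs about 14 mm above the landing, nose a few mm before the rails and lined up by eye. I'll put numbers on the lateral offset.

```bash
python3 - <<'E'
from h import *
o,w,s,sc=pickle.load(open("d5.pkl","rb"))
m=np.array([531.3,116.06]);d=np.array([np.cos(1.6184),np.sin(1.6184)]);l=np.array([-d[1],d[0]])
def b(c,uv,z):
    p=ray(c,uv,z,o)[:2]-m;return np.round([p@d,p@l],1)
p=o["tool_pos"][:2]-m;print("tcp",p@d,p@l)
z=o["tool_pos"][2]-40.7
g=lambda x,y:(187+(x-400)/3.03,182+(y-300)/3.0)
print("foot nose corner",b(w,g(465,354),z),"foot tail",b(w,g(775,338),z))
# plate far edge check and rail mouth corners in wrist
k=1.4
print("plate far",b(w,(200*k,(390-300)*k),12),"rail R mouth outer/inner top",b(w,(138*k,106*k),30),b(w,(141*k,141*k),30))
E
```

```text
tcp -53.664043900419756 -0.692680046462375
foot nose corner [ -7.8 -20.8] foot tail [-72.  -24.4]
plate far [-52.7 -65.4] rail R mouth outer/inner top [ -1.7 -53.7] [ -2.  -23.7]
```

```bash
python3 - <<'E'
from h import *
m=np.array([531.3,116.06]);d=np.array([np.cos(1.6184),np.sin(1.6184)]);l=np.array([-d[1],d[0]])
def b(c,o,uv,z):
    p=ray(c,uv,z,o)[:2]-m;return (p@d,p@l)
for f_,cols,r in(("d4.pkl",(130,160,190,205,215,222),(15,135)),("d5.pkl",(40,90,130,160,180,190),(130,215))):
    q=pickle.load(open(f_,"rb"));o,c=q[0],q[1]
    G=cv2.GaussianBlur(cv2.cvtColor(c["pixels"],cv2.COLOR_RGB2GRAY).astype(float),(1,3),0)
    for u in cols:
        g=np.diff(G[r[0]:r[1],u]);k=[i for i in range(1,len(g)-1) if abs(g[i])>6 and abs(g[i])>=abs(g[i-1]) and abs(g[i])>abs(g[i+1])]
        print(f_,u,[(r[0]+i,int(g[i]),*np.round(b(c,o,(u,r[0]+i+.5),30),1)) for i in k])
E
```

```text
d4.pkl 130 [(16, -25, np.float64(91.5), np.float64(-55.6)), (20, 35, np.float64(92.0), np.float64(-52.1)), (25, -10, np.float64(92.7), np.float64(-47.8)), (50, -33, np.float64(96.0), np.float64(-25.5))]
d4.pkl 160 [(16, -6, np.float64(62.5), np.float64(-55.2)), (21, 15, np.float64(63.1), np.float64(-50.8)), (24, 8, np.float64(63.4), np.float64(-48.2)), (28, -8, np.float64(63.8), np.float64(-44.7)), (56, -31, np.float64(66.9), np.float64(-19.6))]
d4.pkl 190 [(20, 7, np.float64(33.9), np.float64(-51.3)), (24, 8, np.float64(34.2), np.float64(-47.8)), (28, 6, np.float64(34.5), np.float64(-44.3)), (36, -9, np.float64(35.2), np.float64(-37.2)), (58, -34, np.float64(37.1), np.float64(-17.3)), (128, -6, np.float64(43.7), np.float64(51.2))]
d4.pkl 205 [(16, -29, np.float64(19.0), np.float64(-54.5)), (19, 41, np.float64(19.3), np.float64(-51.9)), (24, 9, np.float64(19.6), np.float64(-47.6)), (28, 6, np.float64(19.9), np.float64(-44.1)), (36, -14, np.float64(20.5), np.float64(-37.0)), (55, -6, np.float64(21.9), np.float64(-19.8)), (59, -33, np.float64(22.2), np.float64(-16.2)), (119, -18, np.fl
[... 696 characters left out ...]
.3)), (127, -7, np.float64(9.7), np.float64(50.6))]
d5.pkl 40 [(138, -36, np.float64(87.1), np.float64(-59.4)), (150, 15, np.float64(88.5), np.float64(-52.4)), (172, 52, np.float64(91.3), np.float64(-39.2)), (175, -10, np.float64(91.7), np.float64(-37.4)), (197, -8, np.float64(94.6), np.float64(-23.6))]
d5.pkl 90 [(140, -18, np.float64(58.2), np.float64(-58.2)), (150, 16, np.float64(59.1), np.float64(-52.4)), (207, 27, np.float64(65.0), np.float64(-17.1))]
d5.pkl 130 [(151, 7, np.float64(35.7), np.float64(-51.8))]
d5.pkl 160 [(141, -20, np.float64(17.4), np.float64(-57.7)), (149, 18, np.float64(17.9), np.float64(-53.0))]
d5.pkl 180 [(151, 6, np.float64(6.2), np.float64(-51.9))]
d5.pkl 190 []
```

```bash
python3 -m pendant '{"dp":[[0.0012,0,0.004],[0.0012,0,0.008],[0.0012,0,0.011],[0.0012,0,0.012],[0.0012,0,0.0125],[0.0012,0,0.013]],"rotation":[[0,0,0],[0,0,0],[0,0,0],[0,0,0],[0,0,0],[0,0,0]]}'
python3 -m pendant '{"dp":[[0,0,0.0005],[0,0,0.0005]],"rotation":[[0,0,0],[0,0,0]]}'
```

```text
time: 12.08
tool_pos: [535.3, 62.6, 52.8]
tcp_rot: [3.141, -0.0, 0.049]
contact_force: [-0.4, -0.2, 1.2]
grip_width: 18.0
finger_force: 30.0
time: 12.32
tool_pos: [535.3, 62.6, 52.8]
tcp_rot: [3.141, -0.001, 0.049]
contact_force: [-2.6, -0.5, 4.6]
grip_width: 17.9
finger_force: 30.0
```

```bash
python3 -m pendant '{"dp":[[0,0,-0.0005],[0,-0.002,-0.0005],[0,-0.004,-0.0005],[0,-0.007,-0.0005],[0,-0.01,-0.0005],[0,-0.013,-0.0005],[0,-0.016,-0.0005],[0,-0.016,-0.0005]],"rotation":[[0,0,0],[0,0,0],[0,0,0],[0,0,0],[0,0,0],[0,0,0],[0,0,0],[0,0,0]]}'
python3 -m pendant '{"dp":[[0,-0.002,0],[0,-0.004,0],[0,-0.006,0],[0,-0.008,0],[0,-0.01,0],[0,-0.01,0]],"rotation":[[0,0,0],[0,0,0],[0,0,0],[0,0,0],[0,0,0],[0,0,0]]}'
```

```text
time: 13.32
tool_pos: [534.5, 79.1, 52.8]
tcp_rot: [-3.141, -0.0, 0.049]
contact_force: [0.6, 0.9, 2.6]
grip_width: 17.8
finger_force: 30.0
time: 14.08
tool_pos: [534.0, 88.9, 52.8]
tcp_rot: [-3.141, -0.0, 0.049]
contact_force: [0.3, -2.3, 3.2]
grip_width: 17.4
finger_force: 30.0
```

```bash
python3 -m pendant '{"dp":[[0,-0.002,0],[0,-0.004,0],[0,-0.006,0],[0,-0.008,0],[0,-0.008,0]],"rotation":[[0,0,0],[0,0,0],[0,0,0],[0,0,0],[0,0,0]]}'
python3 -m pendant '{"dp":[[0,-0.001,0],[0,-0.002,0],[0,-0.003,0],[0,-0.004,0],[0,-0.004,0]],"rotation":[[0,0,0],[0,0,0],[0,0,0],[0,0,0],[0,0,0]]}'
```

```text
time: 14.7
tool_pos: [533.6, 96.9, 52.8]
tcp_rot: [-3.141, -0.0, 0.049]
contact_force: [0.3, -2.8, 4.9]
grip_width: 17.6
finger_force: 30.0
time: 15.32
tool_pos: [533.4, 100.7, 52.8]
tcp_rot: [3.142, -0.0, 0.049]
contact_force: [0.1, -3.3, 5.3]
grip_width: 17.7
finger_force: 30.0
```

```bash
python3 -m pendant '{"dp":[[0,0,0],[0,0,0],[0,0,0],[0,0,0],[0,0,0],[0,0,-0.02],[0,0,-0.045],[0,0,-0.07]],"rotation":[[0,0,0],[0,0,0],[0,0,0],[0,0,0],[0,0,0],[0,0,0],[0,0,0],[0,0,0]]}' 0.055
python3 -m pendant '{"dp":[[0,0.02,0],[0,0.045,0],[0,0.07,0],[0,0.077,0],[0,0.077,0],[0,0.077,0],[0,0.077,0],[0,0.077,0]],"rotation":[[0,0,0],[0,0,0],[0,0,0],[0,0,0],[0,0,0],[0,0,0],[0,0,0],[0,0,0]]}' 0
python3 - <<'E'
from h import *
from plant import get_obs, vision
o=get_obs();D=[o]+[vision.capture(n) for n in("wrist","side","scene")]
pickle.dump(D,open("d6.pkl","wb"))
m=np.array([531.3,116.06]);d=np.array([np.cos(1.6184),np.sin(1.6184)]);l=np.array([-d[1],d[0]])
p=o["tool_pos"][:2]-m;print("tcp",p@d,p@l,o["grip_width"],o["contact_force"])
E
```

```text
time: 16.32
tool_pos: [533.2, 100.6, 123.4]
tcp_rot: [3.142, 0.0, 0.049]
contact_force: [0.2, -0.6, 0.1]
grip_width: 55.2
finger_force: 0.0
time: 17.32
tool_pos: [537.0, 24.2, 122.7]
tcp_rot: [3.142, -0.0, 0.05]
contact_force: [0.1, -0.1, 0.4]
grip_width: 0.3
finger_force: 0.0
tcp -92.05711247890328 -1.3653550567640398 0.3196706127950969 [ 0.09557838 -0.07477359  0.36816418]
```

```bash
python3 -m pendant '{"dp":[[-0.001,0,0.03],[-0.001,0,0.06],[-0.001,0,0.085],[-0.001,0,0.097],[-0.001,0,0.101],[-0.001,0,0.101],[-0.001,0,0.101]],"rotation":[[0,0,0],[0,0,0],[0,0,0],[0,0,0],[0,0,0],[0,0,0],[0,0,0]]}'
python3 -m pendant '{"dp":[[0,-0.0015,0],[0,-0.003,0],[0,-0.0045,0],[0,-0.006,0],[0,-0.0075,0],[0,-0.009,0],[0,-0.01,0],[0,-0.01,0]],"rotation":[[0,0,0],[0,0,0],[0,0,0],[0,0,0],[0,0,0],[0,0,0],[0,0,0],[0,0,0]]}'
```

```text
time: 18.35
tool_pos: [536.7, 23.6, 22.5]
tcp_rot: [3.141, -0.002, 0.049]
contact_force: [0.1, -0.2, 0.3]
grip_width: 0.5
finger_force: 0.0
time: 19.35
tool_pos: [535.6, 33.7, 21.7]
tcp_rot: [3.141, 0.0, 0.049]
contact_force: [-0.2, -0.6, 0.3]
grip_width: 0.4
finger_force: 0.0
```

```bash
for i in 1; do python3 -m pendant '{"dp":[[0,-0.001,0],[0,-0.002,0],[0,-0.003,0],[0,-0.004,0],[0,-0.005,0],[0,-0.006,0],[0,-0.007,0],[0,-0.008,0]],"rotation":[[0,0,0],[0,0,0],[0,0,0],[0,0,0],[0,0,0],[0,0,0],[0,0,0],[0,0,0]]}'; done
```

```text
time: 20.35
tool_pos: [535.2, 41.6, 21.7]
tcp_rot: [3.141, -0.0, 0.049]
contact_force: [-0.1, -0.9, 0.2]
grip_width: 0.5
finger_force: 0.5
```

```bash
python3 -m pendant '{"dp":[[0,-0.001,0],[0,-0.002,0],[0,-0.003,0],[0,-0.004,0],[0,-0.005,0],[0,-0.006,0]],"rotation":[[0,0,0],[0,0,0],[0,0,0],[0,0,0],[0,0,0],[0,0,0]]}'
```

```text
time: 21.1
tool_pos: [534.9, 47.6, 21.7]
tcp_rot: [3.141, -0.0, 0.049]
contact_force: [0.7, -2.2, -0.3]
grip_width: 0.6
finger_force: 0.9
```

```bash
cat > ok.py <<'E'
import sys
from plant import get_obs
o=get_obs();F=o["contact_force"];print(round(o["time"],2),o["tool_pos"].round(2),F.round(1))
sys.exit(abs(F[1])>6 or abs(F[0])>6)
E
python3 -m pendant '{"dp":[[0,-0.0005,0],[0,-0.001,0],[0,-0.001,0]],"rotation":[[0,0,0],[0,0,0],[0,0,0]]}' >/dev/null && python3 ok.py &&
python3 -m pendant '{"dp":[[0,-0.0005,0],[0,-0.001,0],[0,-0.001,0]],"rotation":[[0,0,0],[0,0,0],[0,0,0]]}' >/dev/null && python3 ok.py &&
python3 -m pendant '{"dp":[[0,-0.0005,0],[0,-0.001,0],[0,-0.001,0]],"rotation":[[0,0,0],[0,0,0],[0,0,0]]}' >/dev/null && python3 ok.py &&
python3 -m pendant '{"dp":[[0,-0.0005,0],[0,-0.001,0],[0,-0.001,0]],"rotation":[[0,0,0],[0,0,0],[0,0,0]]}' >/dev/null && python3 ok.py &&
python3 -m pendant '{"dp":[[0,-0.0005,0],[0,-0.001,0],[0,-0.001,0]],"rotation":[[0,0,0],[0,0,0],[0,0,0]]}' >/dev/null && python3 ok.py &&
python3 -m pendant '{"dp":[[0,-0.0005,0],[0,-0.001,0],[0,-0.001,0]],"rotation":[[0,0,0],[0,0,0],[0,0,0]]}' >/dev/null && python3 ok.py
```

```text
21.48 [534.89  48.64  21.72] [ 0.1 -2.   0.4]False
```

```bash
sed -i 's/sys.exit(\(.*\))$/sys.exit(int(\1))/' ok.py
python3 -m pendant '{"dp":[[0,-0.0005,0],[0,-0.001,0],[0,-0.001,0]],"rotation":[[0,0,0],[0,0,0],[0,0,0]]}' >/dev/null && python3 ok.py &&
python3 -m pendant '{"dp":[[0,-0.0005,0],[0,-0.001,0],[0,-0.001,0]],"rotation":[[0,0,0],[0,0,0],[0,0,0]]}' >/dev/null && python3 ok.py &&
python3 -m pendant '{"dp":[[0,-0.0005,0],[0,-0.001,0],[0,-0.001,0]],"rotation":[[0,0,0],[0,0,0],[0,0,0]]}' >/dev/null && python3 ok.py &&
python3 -m pendant '{"dp":[[0,-0.0005,0],[0,-0.001,0],[0,-0.001,0]],"rotation":[[0,0,0],[0,0,0],[0,0,0]]}' >/dev/null && python3 ok.py &&
python3 -m pendant '{"dp":[[0,-0.0005,0],[0,-0.001,0],[0,-0.001,0]],"rotation":[[0,0,0],[0,0,0],[0,0,0]]}' >/dev/null && python3 ok.py &&
python3 -m pendant '{"dp":[[0,-0.0005,0],[0,-0.001,0],[0,-0.001,0]],"rotation":[[0,0,0],[0,0,0],[0,0,0]]}' >/dev/null && python3 ok.py
```

```text
21.85 [534.81  49.61  21.68] [ 0.  -2.  -0.2]
22.23 [534.75  50.63  21.71] [-0.1 -2.6  0.6]
22.6 [534.69  51.63  21.7 ] [ 0.6 -2.4 -0. ]
22.98 [534.67  52.64  21.7 ] [-0.8 -1.7  1.3]
23.35 [534.63  53.65  21.7 ] [-0.3 -2.2 -0.5]
23.73 [534.57  54.63  21.69] [ 0.6 -2.6  0.7]
```

```bash

python3 -m pendant '{"dp":[[0,-0.0005,0],[0,-0.001,0],[0,-0.001,0]],"rotation":[[0,0,0],[0,0,0],[0,0,0]]}' >/dev/null && python3 ok.py &&
python3 -m pendant '{"dp":[[0,-0.0005,0],[0,-0.001,0],[0,-0.001,0]],"rotation":[[0,0,0],[0,0,0],[0,0,0]]}' >/dev/null && python3 ok.py &&
python3 -m pendant '{"dp":[[0,-0.0005,0],[0,-0.001,0],[0,-0.001,0]],"rotation":[[0,0,0],[0,0,0],[0,0,0]]}' >/dev/null && python3 ok.py &&
python3 -m pendant '{"dp":[[0,-0.0005,0],[0,-0.001,0],[0,-0.001,0]],"rotation":[[0,0,0],[0,0,0],[0,0,0]]}' >/dev/null && python3 ok.py &&
python3 -m pendant '{"dp":[[0,-0.0005,0],[0,-0.001,0],[0,-0.001,0]],"rotation":[[0,0,0],[0,0,0],[0,0,0]]}' >/dev/null && python3 ok.py &&
python3 -m pendant '{"dp":[[0,-0.0005,0],[0,-0.001,0],[0,-0.001,0]],"rotation":[[0,0,0],[0,0,0],[0,0,0]]}' >/dev/null && python3 ok.py &&
python3 -m pendant '{"dp":[[0,-0.0005,0],[0,-0.001,0],[0,-0.001,0]],"rotation":[[0,0,0],[0,0,0],[0,0,0]]}' >/dev/null && python3 ok.py &&
python3 -m pendant '{"dp":[[0,-0.0005,0],[0,-0.001,0],[0,-0.001,0]],"rotation":[[0,0,0],[0,0,0],[0,0,0]]}' >/dev/null && python3 ok.py &&
python3 -m pendant '{"dp":[[0,-0.0005,0],[0,-0.001,0],[0,-0.001,0]],"rotation":[[0,0,0],[0,0,0],[0,0,0]]}' >/dev/null && python3 ok.py &&
python3 -m pendant '{"dp":[[0,-0.0005,0],[0,-0.001,0],[0,-0.001,0]],"rotation":[[0,0,0],[0,0,0],[0,0,0]]}' >/dev/null && python3 ok.py &&
python3 -m pendant '{"dp":[[0,-0.0005,0],[0,-0.001,0],[0,-0.001,0]],"rotation":[[0,0,0],[0,0,0],[0,0,0]]}' >/dev/null && python3 ok.py &&
python3 -m pendant '{"dp":[[0,-0.0005,0],[0,-0.001,0],[0,-0.001,0]],"rotation":[[0,0,0],[0,0,0],[0,0,0]]}' >/dev/null && python3 ok.py
```

```text
24.1 [534.5   55.61  21.68] [ 0.6 -1.5  0.1]
24.48 [534.46  56.66  21.69] [-0.1 -1.6  0.4]
24.85 [534.38  57.66  21.68] [-0.5 -1.9  0.5]
25.23 [534.35  58.64  21.68] [-0.  -2.5 -0. ]
25.6 [534.3   59.64  21.68] [ 0.3 -2.5 -0.1]
25.98 [534.28  60.63  21.7 ] [-0.3 -2.6  0.2]
26.35 [534.2   61.62  21.68] [-0.2 -1.5  1. ]
26.73 [534.18  62.64  21.69] [ 0.6 -1.7  0.1]
27.1 [534.11  63.64  21.69] [ 0.4 -2.5  0.8]
27.48 [534.06  64.62  21.67] [-0.3 -2.7  1. ]
27.85 [534.02  65.62  21.68] [-0.4 -2.6  0.1]
28.23 [533.98  66.63  21.7 ] [ 0.5 -2.1  1.2]
```

```bash

python3 -m pendant '{"dp":[[0,-0.0005,0],[0,-0.001,0],[0,-0.001,0]],"rotation":[[0,0,0],[0,0,0],[0,0,0]]}' >/dev/null && python3 ok.py &&
python3 -m pendant '{"dp":[[0,-0.0005,0],[0,-0.001,0],[0,-0.001,0]],"rotation":[[0,0,0],[0,0,0],[0,0,0]]}' >/dev/null && python3 ok.py &&
python3 -m pendant '{"dp":[[0,-0.0005,0],[0,-0.001,0],[0,-0.001,0]],"rotation":[[0,0,0],[0,0,0],[0,0,0]]}' >/dev/null && python3 ok.py &&
python3 -m pendant '{"dp":[[0,-0.0005,0],[0,-0.001,0],[0,-0.001,0]],"rotation":[[0,0,0],[0,0,0],[0,0,0]]}' >/dev/null && python3 ok.py &&
python3 -m pendant '{"dp":[[0,-0.0005,0],[0,-0.001,0],[0,-0.001,0]],"rotation":[[0,0,0],[0,0,0],[0,0,0]]}' >/dev/null && python3 ok.py &&
python3 -m pendant '{"dp":[[0,-0.0005,0],[0,-0.001,0],[0,-0.001,0]],"rotation":[[0,0,0],[0,0,0],[0,0,0]]}' >/dev/null && python3 ok.py &&
python3 -m pendant '{"dp":[[0,-0.0005,0],[0,-0.001,0],[0,-0.001,0]],"rotation":[[0,0,0],[0,0,0],[0,0,0]]}' >/dev/null && python3 ok.py &&
python3 -m pendant '{"dp":[[0,-0.0005,0],[0,-0.001,0],[0,-0.001,0]],"rotation":[[0,0,0],[0,0,0],[0,0,0]]}' >/dev/null && python3 ok.py &&
python3 -m pendant '{"dp":[[0,-0.0005,0],[0,-0.001,0],[0,-0.001,0]],"rotation":[[0,0,0],[0,0,0],[0,0,0]]}' >/dev/null && python3 ok.py &&
python3 -m pendant '{"dp":[[0,-0.0005,0],[0,-0.001,0],[0,-0.001,0]],"rotation":[[0,0,0],[0,0,0],[0,0,0]]}' >/dev/null && python3 ok.py &&
python3 -m pendant '{"dp":[[0,-0.0005,0],[0,-0.001,0],[0,-0.001,0]],"rotation":[[0,0,0],[0,0,0],[0,0,0]]}' >/dev/null && python3 ok.py &&
python3 -m pendant '{"dp":[[0,-0.0005,0],[0,-0.001,0],[0,-0.001,0]],"rotation":[[0,0,0],[0,0,0],[0,0,0]]}' >/dev/null && python3 ok.py
```

```text
28.6 [533.92  67.61  21.68] [ 0.2 -2.2  0.9]
28.98 [533.85  68.62  21.68] [ 0.4 -1.9  0.9]
29.35 [533.83  69.62  21.68] [-0.3 -2.1 -0.6]
29.73 [533.8   70.62  21.7 ] [ 1.  -2.2  0.8]
30.1 [533.74  71.62  21.69] [ 0.3 -1.1  0.8]
30.48 [533.67  72.6   21.7 ] [ 0.4 -2.4  0.2]
30.85 [533.62  73.62  21.68] [ 0.5 -2.6  0.8]
31.23 [533.59  74.64  21.7 ] [ 0.  -1.   0.1]
31.6 [533.54  75.58  21.7 ] [ 0.4 -1.6  1.1]
31.98 [533.41  76.55  21.68] [-1.  -2.8  1.1]
32.35 [533.29  77.5   21.64] [-0.2 -2.5  1.6]
32.73 [533.24  78.06  21.64] [-1.2 -6.5  1.5]
```

The force is climbing, so the dovetail is starting to bind. I'll switch to fine steps.

```bash

python3 -m pendant '{"dp":[[0,0,0],[0,0,0]],"rotation":[[0,0,0],[0,0,0]]}' >/dev/null ; python3 ok.py 
python3 -m pendant '{"dp":[[0,-0.0002,0],[0,-0.0002,0]],"rotation":[[0,0,0],[0,0,0]]}' >/dev/null ; python3 ok.py
```

```text
32.98 [533.24  78.09  21.64] [-1.8 -6.   0.7]
33.23 [533.25  78.09  21.64] [-0.1 -6.9  1. ]
```

```bash

python3 -m pendant '{"dp":[[0,-0.0002,0],[0,-0.0004,0],[0,-0.0004,0]],"rotation":[[0,0,0],[0,0,0],[0,0,0]]}' >/dev/null ; python3 ok.py
```

```text
33.6 [533.23  78.18  21.65] [-1.4 -8.4  0.6]
```

```bash

python3 -m pendant '{"dp":[[0,-0.0001,0],[0,-0.0002,0],[0,-0.0002,0]],"rotation":[[0,0,0],[0,0,0],[0,0,0]]}' >/dev/null ; python3 ok.py
```

```text
33.98 [533.23  78.23  21.63] [ -1.8 -10.5   0.9]
```

```bash

python3 -m pendant '{"dp":[[0,-0.0002,0],[0,-0.0004,0],[0,-0.0004,0],[0,-0.0004,0]],"rotation":[[0,0,0],[0,0,0],[0,0,0],[0,0,0]]}' >/dev/null ; python3 ok.py;python3 -m pendant '{"dp":[[0,0,0],[0,0,0]],"rotation":[[0,0,0],[0,0,0]]}' >/dev/null ; python3 ok.py
```

```text
34.48 [533.24  78.3   21.64] [-1.1 -9.9  1.5]
34.73 [533.23  78.3   21.62] [ -2.1 -10.8   0.9]
```

```bash

python3 -m pendant '{"dp":[[0,-0.0002,0],[0,-0.0003,0],[0,-0.0003,0],[0,-0.0003,0]],"rotation":[[0,0,0],[0,0,0],[0,0,0],[0,0,0]]}' >/dev/null ; python3 ok.py;python3 -m pendant '{"dp":[[0,0,0],[0,0,0]],"rotation":[[0,0,0],[0,0,0]]}' >/dev/null ; python3 ok.py
```

```text
35.23 [533.24  78.31  21.64] [ -1.5 -12.5   1. ]
35.48 [533.22  78.35  21.64] [ -1.7 -12.1   1.1]
```

```bash

python3 -m pendant '{"dp":[[0,-0.0001,0],[0,-0.0002,0],[0,-0.0002,0],[0,-0.0002,0]],"rotation":[[0,0,0],[0,0,0],[0,0,0],[0,0,0]]}' >/dev/null ; python3 ok.py
python3 -m pendant '{"dp":[[0,0.001,0],[0,0.003,0],[0,0.006,0],[0,0.012,0],[0,0.025,0],[0,0.04,0],[0,0.06,0],[0,0.06,0]],"rotation":[[0,0,0],[0,0,0],[0,0,0],[0,0,0],[0,0,0],[0,0,0],[0,0,0],[0,0,0]]}' >/dev/null; python3 ok.py
python3 -m pendant '{"dp":[[0,0,-0.02],[0,0,-0.06],[0,0,-0.1],[0,0,-0.15],[-0.03,0,-0.2],[-0.07,0,-0.21],[-0.1,0,-0.21],[-0.1,0,-0.21]],"rotation":[[0,0,0],[0,0,0],[0,0,0],[0,0,0],[0,0,0],[0,0,0],[0,0,0],[0,0,0]]}' >/dev/null
python3 - <<'E'
from h import *
from plant import get_obs, vision
o=get_obs();c=vision.capture("wrist");pickle.dump((o,c),open("d7.pkl","wb"));print(o["tool_pos"],o["contact_force"])
s=vision.capture("side");cv2.imwrite("pics/final_side.png",s["pixels"][:,:,::-1]);pickle.dump(s,open("d7s.pkl","wb"))
m=np.array([531.3,116.06]);d=np.array([np.cos(1.6184),np.sin(1.6184)]);l=np.array([-d[1],d[0]])
# expected bar centre: nose at ~69 -> bar x ~24 ; find dark blob in wrist view
G=cv2.cvtColor(c["pixels"],cv2.COLOR_RGB2GRAY)
p=proj(c,[*(m+d*24),79],o);print("expected bar px",p)
x,y=p.astype(int);M=(G<70).astype(np.uint8);M[260:]=0
n,L,S,C=cv2.connectedComponentsWithStats(M)
for i in range(1,n):
    if S[i,4]>150: q=ray(c,C[i],79,o)[:2]-m;print(S[i],C[i].round(0),"bed",q@d,q@l)
E
```

```text
35.98 [533.24  78.37  21.65] [ -2.2 -13.6   1.5]
36.98 [536.45  18.4   21.73] [ 0.3  0.4 -0.9]
[434.84588626  15.70432621 232.19483578] [ 0.42602483 -0.8784904   0.00499552]
expected bar px [145.69028992  75.34156425]
[ 134   54   40   59 1343] [158.  86.] bed 14.41263933001497 9.06657646290595
[175 257  98   3 236] [225. 258.] bed -37.546154481942686 177.95691356824605
[290 257  97   3 220] [334. 258.] bed -150.34057378872964 177.98826999957203
```

```bash
python3 -c "
from plant import workorder
print(workorder.close_job())"
```

```text
the job is handed in; nothing more can be done
None
```

The tool rest is wedged in the way, pushed home with about 13 N (peak reading 13.6 N, sideways about 2 N), released with the arm clear, and the job is handed in; no verdict was returned, and the final seating was judged by force only, with no picture viewed after release.

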